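Press a battery pack home in the tester and hold it for the reading

ROBOT

A 7-joint arm with a two-finger parallel gripper is mounted at the origin on a cart in front of the work surface, level with it; the furniture and walls round the work are solid. World frame = base frame: x ahead of the robot, y to its left, z up, the work surface at z = 0. Lengths are in m, angles in degrees, forces in N, time in s.
With the tool pointing down it reaches from about 0.4 to 0.925 m from the base axis. Payload 5.6 kg.
Tool frame: the origin (TCP) lies on the centre line of the jaws, within the pads' length; the fingertips stand 11 mm ahead of it and the grasp point (between the pads) lies 8 mm behind it; z points along the fingers, y is the line along which they close (so a half turn about z gives the same grasp; the last joint's range is limited). The gripper opens to 85 mm and grips with 20 to 120 N. Pads are 22 mm wide; open, the fingers measure 114 mm over their backs; the gripper's body (76 mm by 85 mm) begins 54 mm behind the grasp point. The pads swing forward as they close: fully open they stand 13 mm farther back than shut.
Start: joints at [68.411, 26.786, -0.665, 91.828, 0.344, 61.387, -3.226], TCP at [0.213, -0.614, 0.242] pointing down, gripper open.
Joint ranges: [-144.91, 144.91], [-17.63, 115.5], [-89.93, 88.59], [15.96, 139.68], [-74.01, 254.01], [8.47, 105.57], [-167.45, 167.45]. Speed limits (degrees/s): [147.25, 147.25, 180, 180, 180, 180, 180].

INTERFACE

Orientations are given as [roll, pitch, yaw] about the fixed x, y, z axes, in that order (R = Rz(yaw) Ry(pitch) Rx(roll)).
In Python, from rig import r gives the robot as it stands.
- The arm moves only by the shell command python3 -m jog 'ROWS' [OPENING] [FORCE]. ROWS is JSON, a list of rows, each an object of numbers: "x", "y", "z": the shift along the tool's x, y, z in m; "rx", "ry", "rz": the turn, a rotation vector about the tool's x, y, z in degrees. A call has 1 to 20 rows; each row is the pose to reach, as a shift and turn from the pose commanded when the call began, along the tool's axes at that moment; what a row does not reach only later rows make up. A row lasts 1/8 s, in which the tool goes at most 62.5 mm and 10.7 degrees, less where a joint would pass 70% of its speed; a pose out of reach is approached as far as the arm can. A call with a gripper value outside its range is refused whole. OPENING is the closure in counts, from 0 (fully open) to 255 (shut), set as the call begins (- or left out, the last holds). The fingers move at their own pace and stop on an object; FORCE is the grip in N (left out, the last holds). Time passes only in rows, so rows that repeat a pose let the fingers close. It gives the time, the measured TCP pose, the force, the opening and the grip force at its end, in the units of the state.
- r.read_state(): the state, without advancing time (a new reading comes with each control period).
- r.capture(name): name is "side" or "top" or "wrist"; returns a dict with "img" (480x640x3 uint8, blue, green, red), "depth" (480x640 float32, m along the optical axis (not along the pixel's ray), 0 where there is no reading), "fx", "fy", "cx", "cy" (pixels), "xyz" and "rotation" of the camera in the world. Camera axes: x right, y down, z forward; pixel columns grow to the right and rows downward; lengths in m; the calibration is good to about 2 mm. The wrist camera is an equidistant fisheye: a pixel r from the principal point sees the ray r / f radians off the axis. A picture is of the moment at which its call begins.
- r.finish_job(): hands the job in; it is judged then, once.
The state is a dict: "t": time; "q": joint angles; "joint_vel": joint speeds; "joint_efforts": joint torques, N m; "tool_pos": TCP position; "ee_rot": TCP orientation; "ft_force": force on the tool from outside, world axes, zero at the start; "ft_torque": the same for the moment, N m; "opening": opening from 0.0 (shut) to 1.0 (fully open); "gripper_force": force on a finger pad.
Only numpy, scipy, OpenCV 4.12 (cv2) and the standard library are available. Lean on these libraries where they do the work, as an engineer would, in place of code of your own. Each camera call takes 0.05 s, during which the arm holds its last target. There are 200 camera calls.

TASK

The battery tester has a sliding shutter in front of its contact bay: slide the shutter by its black tab all the way open, to its end stop. Then take the narrower of the two battery packs, push its thin nose in under the tester's steel lip, against the sprung contact pins, until the pack's step is home against the lip, and finish while still holding it pressed there: the pins would push it out, and the reading needs steady contact. Leave the wide pack where it lies.

Things in the scene. Friction and masses are not known exactly. Their poses are not given: they have to be found in the camera images.
- tester: Grey battery tester, fixed. Origin on the desk, below the middle of the bay's mouth, in the plane of the lip's front face; +x points into the bay, z up. Aluminium base 8 mm thick, x -72 to +78, y -70 to +36 mm; x < 0 is a bare flat landing. Housing at x >= 0, y -66 to +32: roof top 29 mm above the desk to x = 42, then a meter housing 40 mm high to x = 75.
- mouth (a point): Middle of the mouth's lower edge, on the nest floor (8 mm above the desk), in the plane of the lip's front face; axes as the tester's. Mouth 38 mm wide, 15.5 mm high; the steel lip above it is 4 mm thick and spans 23.5 to 29 mm above the desk. Inside, cheeks narrow the bay to 33 mm wide at x = 16; the bay's back is at x = 30.
- shutter (a joint): Steel shutter behind the lip. 0 = closed (blocks the bay), slides along the tester's -y to its end stop at 0.042 m = fully open. Friction about 1.5 N; it stays where it is left.
- shutter_tab (a point): Centre of the top of the shutter's black ribbed tab, which stands on the roof and moves with the shutter: 22 mm along the tester's x, 14 mm along its y, 16 mm high; its top is 45.6 mm above the desk.
- contacts (a joint): The two sprung contact pins in the bay, moving together: 0 = fully out, tips 20 mm behind the lip's front face; grows as they are pushed in along the tester's +x; 0.006 m when the pack is home. They push back with about 3 N at 0 and 6 N at 0.006 m.
- pack: The narrow battery pack, lying flat, loose, about 0.16 kg. Black body 56 mm long (x), 38 wide (y), 22 high; at its +x end a thinner grey nose with brass contact pads, 26 mm long, 30 wide, 12 high, flush with the underside. Origin: centre of the body's underside (body x -28 to +28, nose 28 to 54); z up.
- shoulder (a point): On the pack's underside below the step where the body meets the nose (pack x = 28 mm); at home the step lies against the lip's front face. Axes as the pack's.
- wide_pack: The wide battery pack, same make and length and heights but 56 mm wide with a 48 mm nose, which does not fit the bay; loose. Origin: centre of the body's underside; not to be moved.
Things that resemble listed ones, but are neither listed nor needed, are in the scene too. Leave any turquoise look-alike of the pack alone.

How it is judged (in metres and radians):
On the way:
1. the shutter is slid fully open, to its end stop (value of joint shutter above 0.039 m), for 0.2 s.
At the end, for the whole second after the job is handed in: Through the last second: shutter open over 38 of 42 mm; narrow pack level and straight in the bay (within 0.12 rad), its step within 2 mm of the lip's front face, contact pins pushed in over 4 mm, and the gripper's fingers on the pack with over 2 N (value of joint contacts above 0.004 m and x of shoulder in the frame of tester above -0.002 m and z of shoulder in the frame of tester below 0.011 m and angle between the x axis of pack and the x axis of tester, either way round below 0.12 rad and angle between pack's own z axis and vertical below 0.12 rad and value of joint shutter above 0.038 m and contact force between the fingers and pack above 2 N); the arm keeps its last pose, push and grip.
It fails at once if the wide pack is moved (more than 20 mm) (distance of wide_pack from where it was at the start of the episode above 0.02 m).
It also fails if it takes over 53 s, if anything falls off the work surface, if the arm or the gripper's body presses on something with over 40 N, if the wrist force passes 120 N, or if a joint passes its speed limit or range.

## Working session

There is one attempt and no reset: what is moved stays moved. The work goes in short steps, Python scripts to look and compute and a shell command to move; the robot and the scene stay as the last step left them, time stands still between calls to the robot, and variables do not carry over. Pictures are saved under pics/ and viewed, at most 10 in all, crops included, and the job is handed in when it is done.

```bash
ls; mkdir -p pics
python3 - <<'E'
from rig import r
import cv2,numpy as np
s=r.read_state();print(s['t'],s['tool_pos'],s['ee_rot'],s['opening'])
for n in("top","side"):
    c=r.capture(n);cv2.imwrite(f'pics/{n}0.png',c['img']);np.savez(f'{n}0.npz',**c)
    print(n,c['fx'],c['cx'],c['cy'],c['xyz'],np.round(c['rotation'],3).tolist())
E
```

```text
pics
0.0 [ 0.2127244  -0.61361292  0.24131218] [-1.79895513e+02  8.51345177e-03  1.91240589e+01] 1.0022383509730477
top 459.1640468091061 321.5422420147394 238.47004499237144 [0.30355928 0.27526257 1.28562837] [-168.701, 0.302, -90.876]
side 621.3237558143213 320.1917041123015 236.0672078155976 [0.19627843 1.46838679 1.0959903 ] [-129.67, -0.016, -164.536]
```

View pics/top0.png

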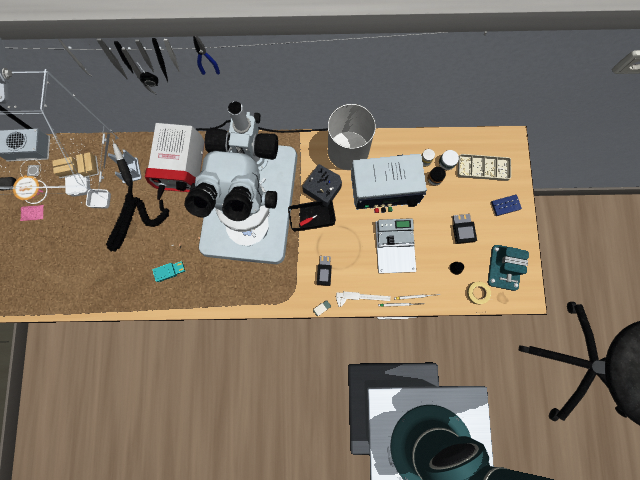

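View pics/side0.png

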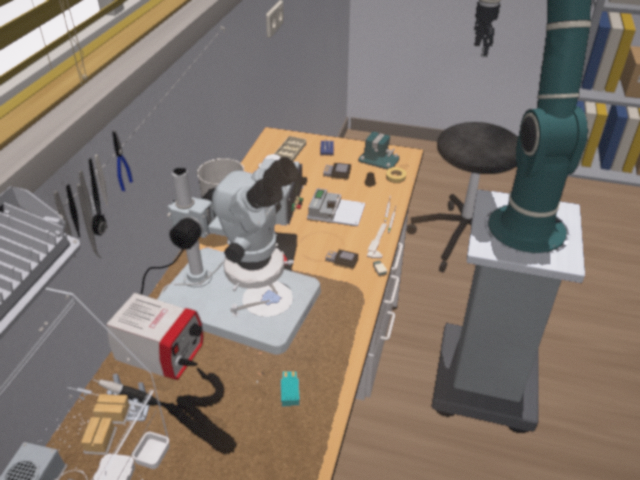

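The top view shows the tester at about (396,245) with its mouth facing the robot. The narrow pack is at (324,270), nose up. The wide pack is at (464,229) and a turquoise decoy at (168,271). I'll zoom in.

```bash
cat > h.py <<'E'
import numpy as np,cv2
from scipy.spatial.transform import Rotation as R
def rotm(c):
    a=np.array(c['rotation'],float)
    return a if a.shape==(3,3) else R.from_euler('xyz',a,degrees=True).as_matrix()
def ray(c,u,v):
    x=(u-c['cx'])/c['fx'];y=(v-c['cy'])/c['fy'];return rotm(c)@np.array([x,y,1.])
def rayf(c,u,v):
    x=(u-c['cx'])/c['fx'];y=(v-c['cy'])/c['fy'];t=np.hypot(x,y)
    k=np.sin(t)/t if t>1e-9 else 1.
    return rotm(c)@np.array([x*k,y*k,np.cos(t)])
def onz(c,u,v,z,f=ray):
    d=f(c,u,v);p=np.array(c['xyz'],float);return p+d*(z-p[2])/d[2]
E
python3 - <<'E'
from h import *
c=dict(np.load('top0.npz'))
i=c['img'][200:300,300:500];cv2.imwrite('pics/crop0.png',cv2.resize(i,None,fx=4,fy=4,interpolation=cv2.INTER_CUBIC))
for n,u,v,z in(('tester bl',378,272,.008),('tester br',415,273,.008),('nar',324,275,.022),('wide',464,232,.022),('tab',391,240,.045)):print(n,onz(c,u,v,z).round(3))
E
```

```text
tester bl [0.461 0.122 0.008]
tester br [0.456 0.019 0.008]
nar [0.453 0.273 0.022]
wide [ 0.568 -0.122  0.022]
tab [0.544 0.087 0.045]
```

View pics/crop0.png

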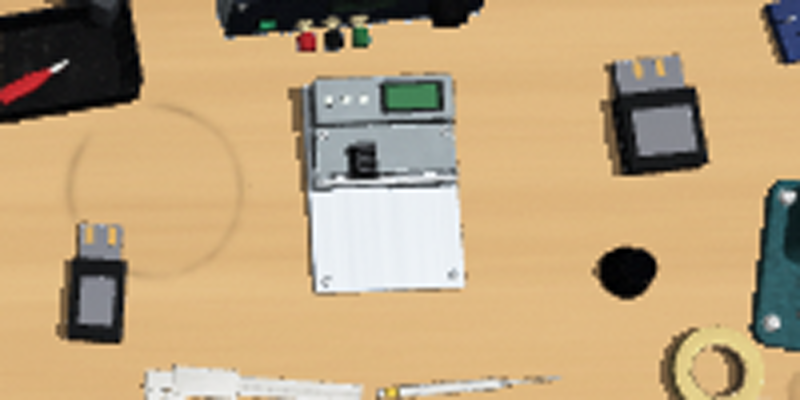

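The crop shows the tester in line with world x, with a yaw of about 2°. The black tab is at crop (362,160) and the lip at y≈187. The narrow pack's body is at crop (97,300) with its nose up. I'll move over the pair and look from the wrist.

```bash
python3 -m jog '[{"x":0.04,"y":-0.05},{"x":0.08,"y":-0.1,"rz":3},{"x":0.12,"y":-0.145,"rz":6},{"x":0.16,"y":-0.19,"rz":9},{"x":0.20,"y":-0.24,"rz":12},{"x":0.24,"y":-0.29,"rz":15},{"x":0.28,"y":-0.34,"rz":17},{"x":0.32,"y":-0.386,"rz":17},{"x":0.36,"y":-0.434,"rz":17},{"x":0.40,"y":-0.482,"rz":17},{"x":0.44,"y":-0.53,"rz":17},{"x":0.48,"y":-0.58,"rz":17},{"x":0.51,"y":-0.615,"rz":17},{"x":0.521,"y":-0.628,"rz":17},{"x":0.521,"y":-0.628,"rz":17},{"x":0.521,"y":-0.628,"rz":17},{"x":0.521,"y":-0.628,"rz":17}]' 0
python3 - <<'E'
from rig import r
import cv2,numpy as np
c=r.capture('wrist');cv2.imwrite('pics/w1.png',c['img']);np.savez('w1.npz',**c)
print(c['fx'],c['cx'],c['cy'],c['xyz'],c['rotation']);s=r.read_state();print(s['t'],s['tool_pos'],s['ee_rot'],s['q'])
E
```

```text
371.64829954431775 319.5211227115785 242.65232278453016 [ 0.28454311 -0.58920364  0.37426341] [162.92594546   0.16415196 -70.90623471]
0.15 [ 0.21279761 -0.61374765  0.2415396 ] [-1.79920790e+02  6.06791616e-03  1.91236390e+01] [68.40934197 26.82663508 -0.66593279 91.86774241  0.34441621 61.38703862
 -3.22664818]schema error: expected keys x, y, z, rx, ry, rz
```

View pics/w1.png

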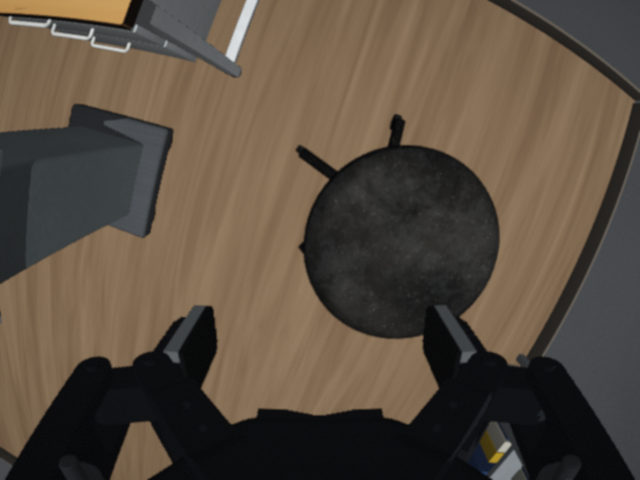

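The move was refused because every row needs all six keys, so the picture only shows the start pose over the floor. The wrist camera sits ahead along tool +x.

```bash
python3 -m jog '[{"x":0.08,"y":-0.1,"z":0,"rx":0,"ry":0,"rz":3},{"x":0.16,"y":-0.19,"z":0,"rx":0,"ry":0,"rz":9},{"x":0.24,"y":-0.29,"z":0,"rx":0,"ry":0,"rz":15},{"x":0.32,"y":-0.386,"z":0,"rx":0,"ry":0,"rz":17},{"x":0.4,"y":-0.482,"z":0,"rx":0,"ry":0,"rz":17},{"x":0.48,"y":-0.58,"z":0,"rx":0,"ry":0,"rz":17},{"x":0.521,"y":-0.628,"z":0,"rx":0,"ry":0,"rz":17},{"x":0.521,"y":-0.628,"z":0,"rx":0,"ry":0,"rz":17},{"x":0.521,"y":-0.628,"z":0,"rx":0,"ry":0,"rz":17},{"x":0.521,"y":-0.628,"z":0,"rx":0,"ry":0,"rz":17},{"x":0.521,"y":-0.628,"z":0,"rx":0,"ry":0,"rz":17},{"x":0.521,"y":-0.628,"z":0,"rx":0,"ry":0,"rz":17},{"x":0.521,"y":-0.628,"z":0,"rx":0,"ry":0,"rz":17},{"x":0.521,"y":-0.628,"z":0,"rx":0,"ry":0,"rz":17},{"x":0.521,"y":-0.628,"z":0,"rx":0,"ry":0,"rz":17}]' 0
python3 - <<'E'
from rig import r
import cv2,numpy as np
c=r.capture('wrist');cv2.imwrite('pics/w2.png',c['img']);np.savez('w2.npz',**c)
print(c['xyz'],c['rotation']);s=r.read_state();print(s['t'],s['tool_pos'],s['ee_rot'],s['q'])
E
```

```text
t: 2.02
tool_pos: [0.4991, 0.1495, 0.2417]
ee_rot: [180.0, 0.1, 2.2]
ft_force: [0.8, -1.0, 1.0]
opening: 1.001
gripper_force: 0.0
[0.57500653 0.15254243 0.3744311 ] [ 1.62832624e+02  1.92533786e-02 -8.78783912e+01]
2.075 [0.49909897 0.14843328 0.24179904] [1.79930386e+02 6.55076964e-02 2.04923643e+00] [   4.41622642   17.35930832  -29.3240451   108.30296038   10.08828
   56.94857509 -117.28717276]
```

View pics/w2.png

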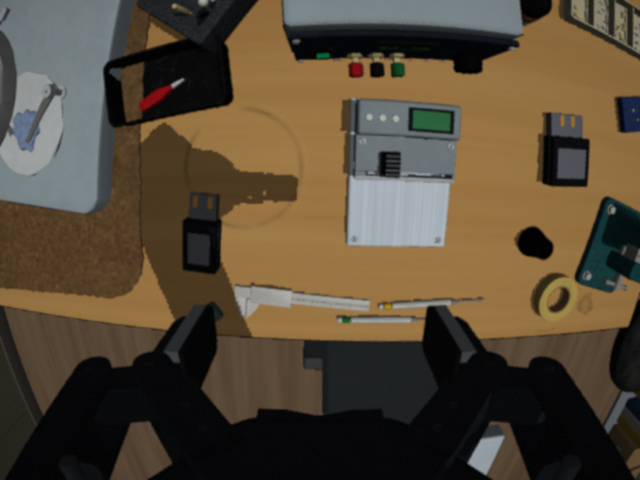

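The wrist view shows the tester landing's near corners at about (347,245) and (446,246), and the tab at about (390,163). The narrow pack's label is at (199,250) with its nose up. I'll zoom in on the tester and pack for precise pixels.

Run:
```python
from h import *
c=dict(np.load('w2.npz'));i=c['img']
a=cv2.resize(i[90:255,335:465],None,fx=3.5,fy=3.5,interpolation=cv2.INTER_CUBIC);b=cv2.resize(i[185:280,170:235],None,fx=5,fy=5,interpolation=cv2.INTER_CUBIC)
o=np.zeros((600,790,3),np.uint8);o[:a.shape[0],:a.shape[1]]=a;o[:b.shape[0],460:460+b.shape[1]]=b;cv2.imwrite('pics/crop2.png',o)
```

```text
(no output)
```

View pics/crop2.png

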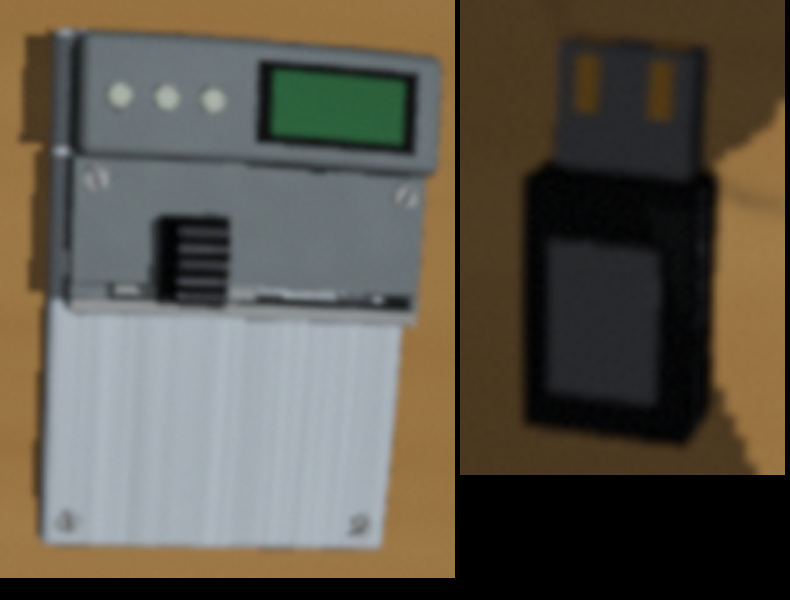

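Run:
```python
from h import *
c=dict(np.load('w2.npz'))
T=lambda u,v,z:onz(c,335+u/3.5,90+v/3.5,z,rayf)
P=lambda u,v,z:onz(c,170+(u-460)/5,185+v/5,z,rayf)
def an(d):return np.degrees(np.arctan2(d[1],d[0]))
nl,nr=T(43,545,.008),T(380,547,.008);l,rr=T(70,312,.029),T(412,325,.029);tb=T(204,260,.0456)
print('landing',nl,nr,np.linalg.norm(nl-nr),an(nl-nr)-90);print('lip',l,rr,np.linalg.norm(l-rr),an(l-rr)-90);print('tab',tb)
y=np.radians((an(nl-nr)+an(l-rr))/2-90);e=np.array([np.cos(y),np.sin(y)]);n=np.array([-e[1],e[0]])
print('origins',nl[:2]+72*e/1e3-36*n/1e3,nr[:2]+72*e/1e3+70*n/1e3,l[:2]-32*n/1e3,rr[:2]+66*n/1e3)
fl,bl,br=P(530,180,.022),P(527,422,.022),P(688,437,.022)
print('pack',fl,bl,br,np.linalg.norm(fl-bl),np.linalg.norm(br-bl),an(fl-bl),an(bl-br)-90,'ctr',(fl+br)/2)
a,b,d,f=P(563,38,.012),P(557,165,.012),P(697,45,.012),P(692,178,.012)
print('nose',an(a-b),an(d-f),an(a-d)-90,(a+d)/2,np.linalg.norm(a-d))
L=[P(547,240,.022),P(660,245,.022),P(660,405,.022),P(545,398,.022)];print('label',np.mean(L,0),an(L[0]-L[3]),an(L[1]-L[2]))
k=c['depth'];print('depth pack',k[250,199],k[163,392])
```

```text
landing [0.45962771 0.11959353 0.008     ] [0.46274451 0.01502035 0.008     ] 0.10461962212124443 1.70719265365139
lip [0.53172607 0.11784676 0.029     ] [0.53415308 0.02120687 0.029     ] 0.09667035501010501 1.4386184134015423
tab [0.54912024 0.08578285 0.0456    ]
origins [0.53258874 0.08558342] [0.53279595 0.08697029] [0.53260444 0.08585882] [0.53234145 0.08718201]
pack [0.4841881  0.28777283 0.022     ] [0.43098039 0.29257747 0.022     ] [0.42954165 0.25628347 0.022     ] 0.05342419932852505 0.036322513757528915 -5.159804579546784 -2.270085226243552 ctr [0.45686488 0.27202815 0.022     ]
nose -5.488777018080332 -3.863272444569527 -2.3059268838462117 [0.51132555 0.26815416 0.012     ] 0.029073647060824773
label [0.4539842  0.27369271 0.022     ] -5.112758849643342 -3.220895492038388
depth pack 0.36802432 0.32175606
```

Tester origin is about (0.5325, 0.0864) with yaw 1.6°, and the tab is at (0.549, 0.086). The pack is centred at about (0.456, 0.272) with yaw −4°. Next I'll go down over the tab and grip it.

```bash
python3 -m jog '[{"x":0.024,"y":0.032,"z":0.02,"rx":0,"ry":0,"rz":0.4},{"x":0.048,"y":0.064,"z":0.07,"rx":0,"ry":0,"rz":0.4},{"x":0.048,"y":0.064,"z":0.12,"rx":0,"ry":0,"rz":0.4},{"x":0.048,"y":0.064,"z":0.17,"rx":0,"ry":0,"rz":0.4},{"x":0.048,"y":0.064,"z":0.19,"rx":0,"ry":0,"rz":0.4},{"x":0.048,"y":0.064,"z":0.197,"rx":0,"ry":0,"rz":0.4},{"x":0.048,"y":0.064,"z":0.197,"rx":0,"ry":0,"rz":0.4},{"x":0.048,"y":0.064,"z":0.197,"rx":0,"ry":0,"rz":0.4}]' 0
python3 -m jog '[{"x":0,"y":0,"z":0,"rx":0,"ry":0,"rz":0},{"x":0,"y":0,"z":0,"rx":0,"ry":0,"rz":0},{"x":0,"y":0,"z":0,"rx":0,"ry":0,"rz":0},{"x":0,"y":0,"z":0,"rx":0,"ry":0,"rz":0},{"x":0,"y":0,"z":0,"rx":0,"ry":0,"rz":0},{"x":0,"y":0,"z":0,"rx":0,"ry":0,"rz":0},{"x":0,"y":0,"z":0,"rx":0,"ry":0,"rz":0},{"x":0,"y":0,"z":0,"rx":0,"ry":0,"rz":0}]' 255 40
```

```text
t: 3.08
tool_pos: [0.551, 0.0879, 0.047]
ee_rot: [-180.0, -0.2, 1.7]
ft_force: [0.0, 0.8, -0.6]
opening: 0.999
gripper_force: 0.0
t: 4.08
tool_pos: [0.5499, 0.0867, 0.0455]
ee_rot: [179.9, 0.0, 1.7]
ft_force: [-1.6, -3.4, 4.7]
opening: 0.152
gripper_force: 41.7
```

```bash
python3 -m jog '[{"x":0,"y":0.008,"z":0,"rx":0,"ry":0,"rz":0},{"x":0,"y":0.016,"z":0,"rx":0,"ry":0,"rz":0},{"x":0,"y":0.024,"z":0,"rx":0,"ry":0,"rz":0},{"x":0,"y":0.032,"z":0,"rx":0,"ry":0,"rz":0},{"x":0,"y":0.038,"z":0,"rx":0,"ry":0,"rz":0},{"x":0,"y":0.042,"z":0,"rx":0,"ry":0,"rz":0},{"x":0,"y":0.044,"z":0,"rx":0,"ry":0,"rz":0},{"x":0,"y":0.044,"z":0,"rx":0,"ry":0,"rz":0},{"x":0,"y":0.044,"z":0,"rx":0,"ry":0,"rz":0},{"x":0,"y":0.044,"z":0,"rx":0,"ry":0,"rz":0}]'
```

```text
t: 5.32
tool_pos: [0.5509, 0.0445, 0.0455]
ee_rot: [-179.9, 0.0, 1.7]
ft_force: [-2.2, 2.4, 4.9]
opening: 0.148
gripper_force: 41.7
```

```bash
python3 -m jog '[{"x":0,"y":0.002,"z":0,"rx":0,"ry":0,"rz":0},{"x":0,"y":0.003,"z":0,"rx":0,"ry":0,"rz":0},{"x":0,"y":0.003,"z":0,"rx":0,"ry":0,"rz":0},{"x":0,"y":0.003,"z":0,"rx":0,"ry":0,"rz":0}]'
```

```text
t: 5.82
tool_pos: [0.5509, 0.0443, 0.0455]
ee_rot: [-179.7, -0.0, 1.8]
ft_force: [-3.0, 8.4, 4.5]
opening: 0.148
gripper_force: 41.6
```

```bash
python3 -m jog '[{"x":0,"y":0,"z":0,"rx":0,"ry":0,"rz":0},{"x":0,"y":0,"z":0,"rx":0,"ry":0,"rz":0},{"x":0,"y":0,"z":0,"rx":0,"ry":0,"rz":0},{"x":0,"y":0,"z":0,"rx":0,"ry":0,"rz":0},{"x":0,"y":0,"z":-0.04,"rx":0,"ry":0,"rz":0},{"x":0,"y":0,"z":-0.09,"rx":0,"ry":0,"rz":0},{"x":-0.02,"y":-0.06,"z":-0.09,"rx":0,"ry":0,"rz":2},{"x":-0.043,"y":-0.115,"z":-0.09,"rx":0,"ry":0,"rz":5.7},{"x":-0.065,"y":-0.17,"z":-0.09,"rx":0,"ry":0,"rz":5.7},{"x":-0.088,"y":-0.234,"z":-0.09,"rx":0,"ry":0,"rz":5.7},{"x":-0.088,"y":-0.234,"z":-0.09,"rx":0,"ry":0,"rz":5.7},{"x":-0.088,"y":-0.234,"z":-0.09,"rx":0,"ry":0,"rz":5.7},{"x":-0.088,"y":-0.234,"z":-0.09,"rx":0,"ry":0,"rz":5.7}]' 0
python3 - <<'E'
from rig import r
import cv2,numpy as np
c=r.capture('wrist');cv2.imwrite('pics/w3.png',c['img']);np.savez('w3.npz',**c)
s=r.read_state();print(s['t'],s['tool_pos'],s['ee_rot'])
E
```

```text
t: 7.45
tool_pos: [0.4571, 0.2701, 0.135]
ee_rot: [179.9, -0.0, -4.1]
ft_force: [-0.0, 0.1, -0.0]
opening: 1.002
gripper_force: 0.0
7.5 [0.45719113 0.27005341 0.13507195] [ 1.79944724e+02 -6.90037126e-03 -4.15872387e+00]
```

View pics/w3.png

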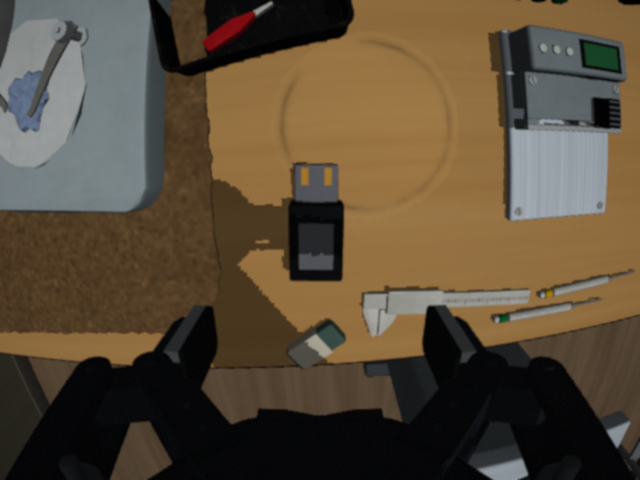

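The tab is now at the right end, around (607,112), so the shutter is open. The pack's top runs from about (290,203) to (343,279), square to the tool. I'll compute its centre and yaw.

Run:
```python
from h import *
c=dict(np.load('w3.npz'));i=c['img']
g=cv2.cvtColor(i,cv2.COLOR_BGR2GRAY)
m=(g[190:295,275:355]<32).astype(np.uint8)
m=cv2.morphologyEx(m,cv2.MORPH_OPEN,np.ones((3,3)))
k=max(cv2.findContours(m,0,1)[0],key=cv2.contourArea);print(cv2.boundingRect(k),cv2.minAreaRect(k))
for n,q in(('body',[(290,203,.022),(343,203,.022),(342,279,.022),(290,279,.022)]),('nose',[(296,164,.012),(338,164,.012)])):
    p=np.array([onz(c,*a,rayf) for a in q]);print(n,p.round(4).tolist(),p.mean(0),np.linalg.norm(p[0]-p[1]))
```

```text
(14, 10, 54, 80) ((40.499996185302734, 49.49999237060547), (52.99999237060547, 78.99998474121094), 0.0)
body [[0.4867, 0.2883, 0.022], [0.4841, 0.2527, 0.022], [0.429, 0.2564, 0.022], [0.4317, 0.2936, 0.022]] [0.45788379 0.27272683 0.022     ] 0.035713378339921636
nose [[0.5119, 0.2827, 0.012], [0.5097, 0.2539, 0.012]] [0.51079435 0.26831361 0.012     ] 0.028842022849530528
```

```bash
python3 -m jog '[{"x":0,"y":-0.0025,"z":0.05,"rx":0,"ry":0,"rz":0},{"x":0,"y":-0.0025,"z":0.09,"rx":0,"ry":0,"rz":0},{"x":0,"y":-0.0025,"z":0.112,"rx":0,"ry":0,"rz":0},{"x":0,"y":-0.0025,"z":0.122,"rx":0,"ry":0,"rz":0},{"x":0,"y":-0.0025,"z":0.122,"rx":0,"ry":0,"rz":0},{"x":0,"y":-0.0025,"z":0.122,"rx":0,"ry":0,"rz":0}]' 0
python3 -m jog '[{"x":0,"y":0,"z":0,"rx":0,"ry":0,"rz":0},{"x":0,"y":0,"z":0,"rx":0,"ry":0,"rz":0},{"x":0,"y":0,"z":0,"rx":0,"ry":0,"rz":0},{"x":0,"y":0,"z":0,"rx":0,"ry":0,"rz":0},{"x":0,"y":0,"z":0,"rx":0,"ry":0,"rz":0},{"x":0,"y":0,"z":0,"rx":0,"ry":0,"rz":0},{"x":0,"y":0,"z":0,"rx":0,"ry":0,"rz":0}]' 255 60
```

```text
t: 8.25
tool_pos: [0.4572, 0.2746, 0.0142]
ee_rot: [-179.9, -0.1, -4.0]
ft_force: [0.3, 0.1, 0.0]
opening: 1.006
gripper_force: 0.0
t: 9.12
tool_pos: [0.4568, 0.2747, 0.0139]
ee_rot: [-180.0, -0.1, -4.0]
ft_force: [-0.9, 0.1, 6.6]
opening: 0.435
gripper_force: 61.6
```

```bash
python3 -m jog '[{"x":0,"y":0,"z":-0.02,"rx":0,"ry":0,"rz":0},{"x":0,"y":0,"z":-0.05,"rx":0,"ry":0,"rz":0},{"x":0.005,"y":0.04,"z":-0.05,"rx":0,"ry":0,"rz":-2},{"x":0.012,"y":0.09,"z":-0.05,"rx":0,"ry":0,"rz":-5.6},{"x":0.018,"y":0.14,"z":-0.05,"rx":0,"ry":0,"rz":-5.6},{"x":0.025,"y":0.175,"z":-0.05,"rx":0,"ry":0,"rz":-5.6},{"x":0.025,"y":0.189,"z":-0.05,"rx":0,"ry":0,"rz":-5.6},{"x":0.025,"y":0.189,"z":-0.05,"rx":0,"ry":0,"rz":-5.6},{"x":0.025,"y":0.189,"z":-0.05,"rx":0,"ry":0,"rz":-5.6},{"x":0.025,"y":0.189,"z":-0.05,"rx":0,"ry":0,"rz":-5.6}]'
python3 - <<'E'
from rig import r
import cv2,numpy as np
c=r.capture('wrist');np.savez('w4.npz',**c);cv2.imwrite('pics/w4.png',cv2.resize(c['img'][100:400,160:560],None,fx=2,fy=2,interpolation=cv2.INTER_CUBIC))
s=r.read_state();print(s['t'],s['tool_pos'],s['ee_rot'])
E
```

```text
t: 10.38
tool_pos: [0.4681, 0.0858, 0.0634]
ee_rot: [-180.0, -0.0, 1.8]
ft_force: [1.0, 0.5, -1.7]
opening: 0.427
gripper_force: 60.7
10.425 [0.46809101 0.0855469  0.06329168] [-1.79971709e+02  5.59611286e-04  1.74919035e+00]
```

View pics/w4.png

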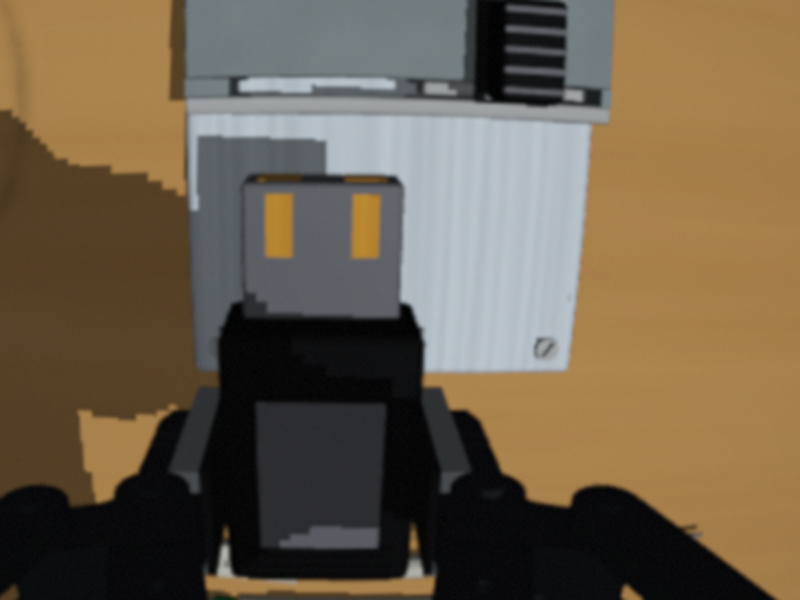

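The pack is held square in the jaws. Its nose front corners are at crop (246,182) and (402,182), and the lip's front edge runs (188,113) to (608,123). I'll work out the remaining offset.

Run:
```python
from h import *
c=dict(np.load('w4.npz'))
P=lambda u,v,z:onz(c,160+u/2,100+v/2,z,rayf)
n1,n2=P(246,182,.0614),P(402,182,.0614);b1,b2=P(243,303,.0614),P(401,317,.0614)
l,r_=P(188,113,.029),P(608,123,.029)
d=l-r_;y=np.arctan2(-d[0],d[1]);e=np.array([np.cos(y),np.sin(y)]);n=np.array([-e[1],e[0]])
print('nose',n1,n2,(n1+n2)/2,np.linalg.norm(n1-n2),'yaw',np.degrees(np.arctan2(-(n1-n2)[0],(n1-n2)[1])))
print('lip',l,r_,np.linalg.norm(d),'yaw',np.degrees(y),'orig',l[:2]-.032*n,r_[:2]+.066*n)
o=(l[:2]-.032*n+r_[:2]+.066*n)/2;q=((n1+n2)/2)[:2]-o;print('nose mid in tester',q@e,q@n)
```

```text
nose [0.52193732 0.10122556 0.0614    ] [0.52283517 0.07256643 0.0614    ] [0.52238624 0.086896   0.0614    ] 0.02867319092087465 yaw 1.7944204882419543
lip [0.53231962 0.11777279 0.029     ] [0.53457947 0.02023354 0.029     ] 0.09756542303467444 yaw 1.3272252942540397 orig [0.53306082 0.08578137] [0.53305075 0.08621583]
nose mid in tester -0.010645893987579055 0.0011442835306107197
```

```bash
python3 -m jog '[{"x":0,"y":0.001,"z":0.02,"rx":0,"ry":0,"rz":0.2},{"x":0,"y":0.001,"z":0.035,"rx":0,"ry":0,"rz":0.2},{"x":0,"y":0.001,"z":0.04,"rx":0,"ry":0,"rz":0.2},{"x":0,"y":0.001,"z":0.04,"rx":0,"ry":0,"rz":0.2},{"x":0,"y":0.001,"z":0.04,"rx":0,"ry":0,"rz":0.2}]'
python3 -m jog '[{"x":0.006,"y":0,"z":0,"rx":0,"ry":0,"rz":0},{"x":0.012,"y":0,"z":0,"rx":0,"ry":0,"rz":0},{"x":0.018,"y":0,"z":0,"rx":0,"ry":0,"rz":0},{"x":0.023,"y":0,"z":0,"rx":0,"ry":0,"rz":0},{"x":0.028,"y":0,"z":0,"rx":0,"ry":0,"rz":0},{"x":0.028,"y":0,"z":0,"rx":0,"ry":0,"rz":0},{"x":0.028,"y":0,"z":0,"rx":0,"ry":0,"rz":0}]'
```

```text
t: 11.05
tool_pos: [0.4686, 0.0834, 0.0236]
ee_rot: [-180.0, -0.0, 1.4]
ft_force: [-0.6, -0.3, -1.0]
opening: 0.427
gripper_force: 60.7
t: 11.92
tool_pos: [0.4963, 0.0841, 0.0233]
ee_rot: [-180.0, -0.0, 1.4]
ft_force: [1.0, -0.2, -1.8]
opening: 0.431
gripper_force: 60.7
```

```bash
python3 -m jog '[{"x":0.003,"y":0,"z":0,"rx":0,"ry":0,"rz":0},{"x":0.006,"y":0,"z":0,"rx":0,"ry":0,"rz":0},{"x":0.008,"y":0,"z":0,"rx":0,"ry":0,"rz":0},{"x":0.010,"y":0,"z":0,"rx":0,"ry":0,"rz":0},{"x":0.011,"y":0,"z":0,"rx":0,"ry":0,"rz":0},{"x":0.011,"y":0,"z":0,"rx":0,"ry":0,"rz":0},{"x":0.011,"y":0,"z":0,"rx":0,"ry":0,"rz":0},{"x":0.011,"y":0,"z":0,"rx":0,"ry":0,"rz":0}]'
```

```text
t: 12.92
tool_pos: [0.5046, 0.0842, 0.0227]
ee_rot: [179.9, 0.3, 1.5]
ft_force: [-8.6, 1.4, 1.6]
opening: 0.43
gripper_force: 61.1
```

```bash
python3 -m jog '[{"x":0.002,"y":0,"z":0,"rx":0,"ry":0,"rz":0},{"x":0.003,"y":0,"z":0,"rx":0,"ry":0,"rz":0},{"x":0.003,"y":0,"z":0,"rx":0,"ry":0,"rz":0},{"x":0.003,"y":0,"z":0,"rx":0,"ry":0,"rz":0},{"x":0.003,"y":0,"z":0,"rx":0,"ry":0,"rz":0},{"x":0.003,"y":0,"z":0,"rx":0,"ry":0,"rz":0}]'
python3 - <<'E'
from rig import r
import cv2,numpy as np
c=r.capture('wrist');np.savez('w5.npz',**c);cv2.imwrite('pics/w5.png',cv2.resize(c['img'][100:400,160:560],None,fx=2,fy=2,interpolation=cv2.INTER_CUBIC))
s=r.read_state();print(s['t'],s['tool_pos'],s['ft_force'])
E
```

```text
t: 13.68
tool_pos: [0.5047, 0.0841, 0.0222]
ee_rot: [179.9, 0.6, 1.5]
ft_force: [-13.9, 2.0, 5.6]
opening: 0.43
gripper_force: 61.6
13.725 [0.50465443 0.08409665 0.02218045] [-13.90720767   1.2743197    6.33255151]
```

View pics/w5.png

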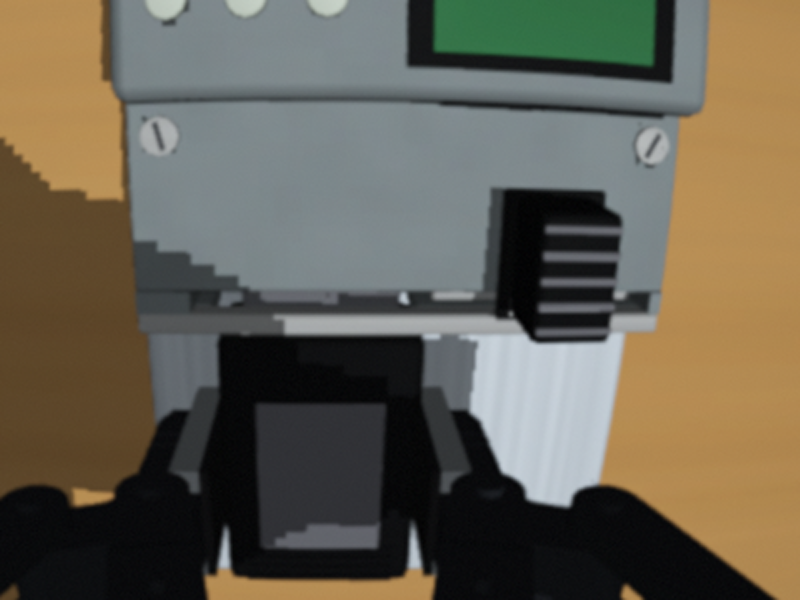

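The picture shows the step flush against the lip at about (320,335), with the nose fully under it and the tab at its end stop. The TCP stopped at x = 0.5047, where I expected home, and the push is about 14 N. I'm handing it in.

```bash
python3 -c "
from rig import r
print(r.finish_job())"
```

```text
the job is handed in; nothing more can be done
None
```

I handed the job in with the shutter slid open to its end stop and the narrow pack's step against the lip, still gripped (about 61 N) and pressed in at about 14 N; the wide pack was never touched, and no verdict came back.

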